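# Find the stamped ink crate and push it to the dispatch line

## Task

One of the two blue crates has a yellow stamp under its floor: with the fingertips, press down the black tab of the crate on the robot's left (+y) so that it tips up about 45 degrees and shows its underside for a moment, and let it down flat again; then do the same with the crate on the right. Then push the stamped crate, sliding flat on the bench, until the green dispatch line runs under its middle (to within 3 cm). Never grasp or lift a crate, leave the other crate standing where it was (to within 5 cm) and leave everything else alone.

Things in the scene. Friction and masses are not known exactly. Their poses are not given: they have to be found in the camera images.
- crate_stamped: The one with a 76 mm yellow round stamp on the underside of its floor. Blue open plastic picking crate, 120 x 120 mm, 90 high, 0.33 to 0.55 kg, weighted at its far (+x) feet; from above the two are alike. Its floor slopes, rising 27 degrees towards +x. Origin: centre of its footprint, on the bench; z up; its x points away from its black tab, which is on the side towards the robot
- crate_stamped_heel (a point): middle of the crate's lower -x edge, 60 mm from its origin: the edge about which it rocks when the tab is pressed down (5 to 14 N); the far +x side rises and the underside comes to face +x. The tab's end meets the bench at about 57 degrees; the crate falls back flat by itself when the tab is let up. The heel stays on the bench
- crate_stamped_tab (a point): point to press on the black tab's top face, mid-width, 85 mm to -x of the crate's origin, 90 mm above the bench; axes as the crate. Tab: 84 mm wide (along y), 5 thick, sticks out 55 mm from the rim, flush with it; a lip 5 mm thick, 9 high, ends it, so the flat to press is 50 mm long
- crate_plain: The one with nothing under its floor. Blue open plastic picking crate, 120 x 120 mm, 90 high, 0.33 to 0.55 kg, weighted at its far (+x) feet; from above the two are alike. Its floor slopes, rising 27 degrees towards +x. Origin: centre of its footprint, on the bench; z up; its x points away from its black tab, which is on the side towards the robot
- crate_plain_heel (a point): middle of the crate's lower -x edge, 60 mm from its origin: the edge about which it rocks when the tab is pressed down (5 to 14 N); the far +x side rises and the underside comes to face +x. The tab's end meets the bench at about 57 degrees; the crate falls back flat by itself when the tab is let up. The heel stays on the bench
- crate_plain_tab (a point): point to press on the black tab's top face, mid-width, 85 mm to -x of the crate's origin, 90 mm above the bench; axes as the crate. Tab: 84 mm wide (along y), 5 thick, sticks out 55 mm from the rim, flush with it; a lip 5 mm thick, 9 high, ends it, so the flat to press is 50 mm long
- dispatch_line: green tape line on the bench, 400 mm long (along its x, roughly away from the robot), 22 mm wide, flat. It lies between the two crates. Origin at its middle, on the bench
- ink_jar: bystander, loose, leave alone: orange jar of ink, black cap, 64 mm dia, 85 high; origin at its underside
- squeegee: bystander, loose, leave alone: wooden squeegee with yellow blade standing on its blade, 200 mm long, 35 wide, 75 high; origin at its underside
- tape_roll: bystander, loose, leave alone: cardboard tape roll lying flat, 100 mm dia, 24 high; origin at its underside
- ink_spatula: bystander, loose, leave alone: spatula, 260 mm long, lying flat; origin at its underside
- solvent_can: bystander, loose, leave alone: closed metal can, 68 mm dia, 110 high; origin at its underside
- mixing_cup: bystander, loose, leave alone: white plastic cup, 76 mm dia, 80 high; origin at its underside
- screwdriver: bystander, loose, leave alone: screwdriver lying flat; origin at its underside

How it is judged (in metres and radians):
On the way, in this order (a step that is already met when the one before it is completed fails the run):
1. the crate on the left is tipped up more than 40 degrees while the other stands flat, neither yet at the line ((y of crate_stamped in the frame of dispatch_line above 0.09 m or y of crate_stamped in the frame of dispatch_line below -0.09 m) and (y of crate_plain in the frame of dispatch_line above 0.09 m or y of crate_plain in the frame of dispatch_line below -0.09 m) and ((angle between crate_stamped's own z axis and vertical above 0.7 rad and angle between crate_plain's own z axis and vertical below 0.08 rad and y of crate_stamped in the frame of dispatch_line above 0 m) or (angle between crate_plain's own z axis and vertical above 0.7 rad and angle between crate_stamped's own z axis and vertical below 0.08 rad and y of crate_plain in the frame of dispatch_line above 0 m))), for 0.3 s.
2. the crate on the right is tipped up more than 40 degrees while the other stands flat, neither yet at the line ((y of crate_stamped in the frame of dispatch_line above 0.09 m or y of crate_stamped in the frame of dispatch_line below -0.09 m) and (y of crate_plain in the frame of dispatch_line above 0.09 m or y of crate_plain in the frame of dispatch_line below -0.09 m) and ((angle between crate_stamped's own z axis and vertical above 0.7 rad and angle between crate_plain's own z axis and vertical below 0.08 rad and y of crate_stamped in the frame of dispatch_line below 0 m) or (angle between crate_plain's own z axis and vertical above 0.7 rad and angle between crate_stamped's own z axis and vertical below 0.08 rad and y of crate_plain in the frame of dispatch_line below 0 m))), for 0.3 s.
At the end, for the whole second after the job is handed in: the stamped crate stands flat with its centre within 35 mm of the line's centre line (and within 150 mm of its middle along it), the other crate stands flat within 60 mm of where it started, both at rest (y of crate_stamped in the frame of dispatch_line between -0.035 and 0.035 m and x of crate_stamped in the frame of dispatch_line between -0.15 and 0.15 m and distance of crate_plain from where it was at the start of the episode below 0.06 m and angle between each of crate_stamped, crate_plain's own z axis and vertical below 0.06 rad and linear speed of each of crate_stamped, crate_plain below 0.01 m/s); the robot touches nothing.
It fails at once if a crate is lifted: its heel leaves the bench by more than 20 mm (height (world z) of any of crate_stamped_heel, crate_plain_heel above 0.02 m).
It fails at once if a crate is tipped too far over (70 degrees) (angle between any of crate_stamped, crate_plain's own z axis and vertical above 1.22 rad).
It fails at once if a bystander is shifted by more than 3 cm (distance of any of ink_jar, squeegee, tape_roll, ink_spatula, solvent_can, mixing_cup, screwdriver from where it was at the start of the episode above 0.03 m).
It also fails if it takes over 72 s, if anything falls off the work surface, if the arm or the gripper's body presses on something with over 40 N, if the wrist force passes 120 N, or if a joint passes its speed limit or range.

## Robot

A 6-joint arm with a two-finger parallel gripper is mounted at the origin on the work surface. World frame = base frame: x ahead of the robot, y to its left, z up, the work surface at z = 0. Lengths are in mm, angles in rad, forces in N, time in s.
With the tool pointing down it reaches from about 400 to 925 mm from the base axis. Payload 3.4 kg.
Tool frame: the origin (TCP) lies midway between the tips of the shut fingers; the grasp point (between the pads) lies ctrl.grip_depth behind it (ctrl.grip_depth is the distance from the TCP to the grasp point, in mm); x points along the fingers, z is the direction in which the jaws open and shut, and the axes are right-handed (so a half turn about x gives the same grasp; the last joint's range is limited). The gripper opens to 85 mm and grips with 20 to 120 N. Pads are 22 mm wide; open, the fingers measure 114 mm over their backs; the gripper's body (76 mm by 85 mm) begins 54 mm behind the grasp point. The pads swing forward as they close: fully open they stand 13 mm farther back than shut.
Start: joints at [-1.317, 0.307, 1.506, -0, 1.328, -0.073], TCP at [184.559, -544.582, 231.305] pointing down, gripper open.
Joint ranges: [-3.12, 3.12], [-1.05, 2.28], [0.14, 2.33], [-1.42, 4.57], [0.1, 2.73], [-2.68, 2.68]. Speed limits (rad/s): [2.57, 2.57, 3.14, 3.14, 3.14, 3.14].

## Interface

Orientations are given as a unit quaternion [w, x, y, z].
In Python, from rig import ctrl, imaging, sign_off gives the robot as it stands.
- The arm moves only by the shell command python3 -m inch 'ROWS' [OPENING] [FORCE]. ROWS is JSON, a list of rows, each a list of 4 numbers: the shift along the tool's x, y, z in units of 40 mm (1.0 is 40 mm), then the turn about the tool's x in units of 5 degrees (1.0 is 5 degrees). A call has 1 to 5 rows; each row is the pose to reach, as a shift and turn from the pose commanded when the call began, along the tool's axes at that moment; what a row does not reach only later rows make up. A row lasts 1/12 s, in which the tool goes at most 41.7 mm and 7.16 degrees, less where a joint would pass 70% of its speed; a pose out of reach is approached as far as the arm can. A call with a gripper value outside its range is refused whole. OPENING is the opening, from -1 (shut) to 1 (fully open), set as the call begins (- or left out, the last holds). The fingers move at their own pace and stop on an object; FORCE is the grip in N (left out, the last holds). Time passes only in rows, so rows that repeat a pose let the fingers close. It gives the time, the measured TCP pose, the force and the opening at its end, in the units of the state.
- ctrl.read_state(): the state, without advancing time (a new reading comes with each control period).
- imaging.get_image(name): name is "scene" or "top" or "wrist"; returns the picture (420x560x3 uint8, blue, green, red); there is no depth.
- imaging.camera_model(name): a dict with "fx", "fy", "cx", "cy" (pixels), "view" (4x4, takes a point from world to camera coordinates). Camera axes: x right, y up, looking along -z (the intrinsics and any distortion apply to the point x, -y, -z); pixel columns grow to the right and rows downward; lengths in mm; the calibration is good to about 2 mm. A picture is of the moment at which its call begins: read the wrist's pose just before it. camera_model takes no time and is no camera call; for the wrist camera it gives the pose at the moment of the call.
- sign_off(): hands the job in, once; it reports no verdict.
The state is a dict: "t": time; "joint_positions": joint angles; "joint_vel": joint speeds; "tau": joint torques, N m; "position": TCP position; "eef_rot": TCP orientation; "wrist_force": force on the tool from outside, world axes, zero at the start; "torque": the same for the moment, N m; "finger_gap": finger opening in mm.
Only numpy, scipy, OpenCV 4.12 (cv2) and the standard library are available. Lean on these libraries where they do the work, as an engineer would, in place of code of your own. Each camera call takes 0.05 s, during which the arm holds its last target.

## Working session

There is one attempt and no reset: what is moved stays moved. The work goes in short steps, Python scripts to look and compute and a shell command to move; the robot and the scene stay as the last step left them, time stands still between calls to the robot, and variables do not carry over. Pictures are saved under pics/ and viewed, and the job is handed in when it is done.

```bash
ls; mkdir -p pics; python3 - <<'E'
from rig import ctrl, imaging
import cv2, numpy as np
print(ctrl.read_state(), ctrl.grip_depth)
for n in ("scene","top"):
    cv2.imwrite(f"pics/{n}0.png", imaging.get_image(n))
    m=imaging.camera_model(n); print({k:(np.round(v,3).tolist() if k=='view' else v) for k,v in m.items()})
E
```

```text
pics
{'t': 0.0, 'joint_positions': array([-1.31753518e+00,  3.07561424e-01,  1.50768553e+00, -1.41364328e-05,
        1.32836466e+00, -7.35341409e-02]), 'joint_vel': array([ 0.00066615,  0.00080452, -0.00181743, -0.00053015,  0.00181223,
        0.00077377]), 'tau': array([ 7.01690915e-04, -4.57551241e+01, -2.51918972e+01,  1.53654064e-04,
        1.35083921e-02, -2.11450049e-05]), 'position': array([ 184.35970617, -543.91163471,  230.38306875]), 'eef_rot': array([ 0.5741252 ,  0.41245687,  0.57522742, -0.4115495 ]), 'wrist_force': array([-0.60336899,  0.29912208, -0.69576127]), 'torque': array([-0.08556493,  0.01283256, -0.02557401]), 'finger_gap': 85.41668922177533} 18.700000000000003
{'fx': 384.15221638026, 'fy': 384.15221638026, 'cx': 277.69972875559, 'cy': 208.56209334328398, 'view': [[-0.306, 0.952, -0.023, 170.052], [-0.627, -0.184, 0.757, 296.392], [0.716, 0.246, 0.653, -1641.022], [0.0, 0.0, 0.0, 1.0]]}
{'fx': 482.06921495228465, 'fy': 482.06921495228465, 'cx': 276.57708317994155, 'cy': 209.63863244882037, 'view': [[-0.006, -1.0, -0.003, 14.67], [0.99, -0.007, 0.138, -559.574], [-0.138, -0.002, 0.99, -1492.085], [0.0, 0.0, 0.0, 1.0]]}
```

View pics/scene0.png

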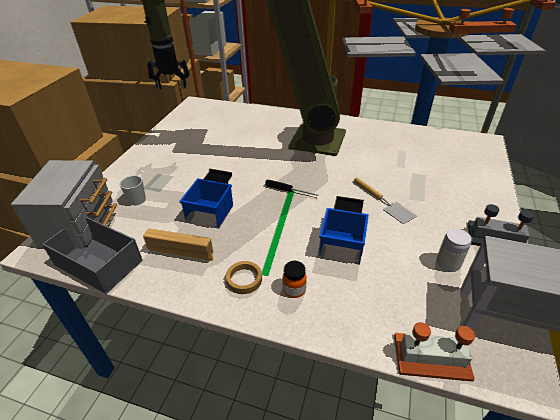

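View pics/top0.png

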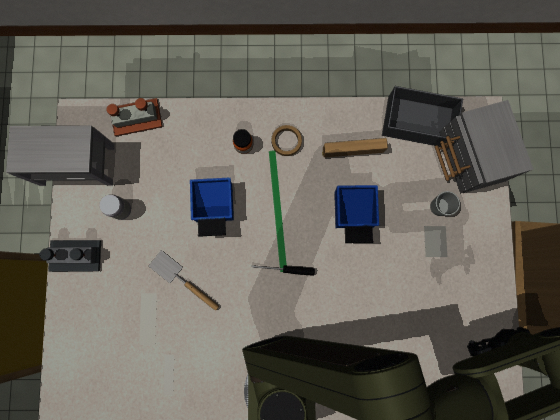

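The top view shows the left crate at about (212,200) with its tab at (212,228). The right crate is at (357,207), its tab at (358,235). The line runs from (272,152) to (283,270), with the screwdriver at its near end (285,270). Next I measure these.

```bash
cat > h.py <<'E'
import cv2, numpy as np
from rig import ctrl, imaging
def ray(m,uv,z):
    V=np.array(m['view']);R=V[:3,:3];t=V[:3,3]
    uv=np.atleast_2d(np.asarray(uv,float))
    d=np.c_[(uv[:,0]-m['cx'])/m['fx'],-(uv[:,1]-m['cy'])/m['fy'],-np.ones(len(uv))]@R
    c=-R.T@t
    return c+d*((z-c[2])/d[:,2])[:,None]
def proj(m,p):
    V=np.array(m['view']);q=np.atleast_2d(p)@V[:3,:3].T+V[:3,3]
    return np.c_[m['cx']+m['fx']*q[:,0]/-q[:,2], m['cy']-m['fy']*q[:,1]/-q[:,2]]
def blobs(mask,amin):
    cs,_=cv2.findContours(mask.astype(np.uint8),cv2.RETR_EXTERNAL,cv2.CHAIN_APPROX_NONE)
    return [c[:,0] for c in cs if cv2.contourArea(c)>amin]
def measure(im,m):
    b,g,r=[im[...,i].astype(int) for i in range(3)]
    out={}
    for c in blobs((b>60)&(b>2*r)&(b>1.5*g),600):
        w=ray(m,c,90)[:,:2].astype(np.float32)
        rect=cv2.minAreaRect(w); print('blue',np.round(c.mean(0)),'rect',np.round(rect[0]),np.round(rect[1]),round(rect[2],1),'min',w.min(0).round(),'max',w.max(0).round())
    for c in blobs((g>80)&(g>1.8*r)&(g>1.5*b),80):
        w=ray(m,c,0)[:,:2].astype(np.float32)
        rect=cv2.minAreaRect(w); print('green',np.round(rect[0]),np.round(rect[1]),round(rect[2],1),np.round(cv2.boxPoints(rect)).tolist())
    for c in blobs((b<25)&(g<25)&(r<25),200):
        w=ray(m,c,90)[:,:2].astype(np.float32)
        if c[:,1].max()<300:
            rect=cv2.minAreaRect(w); print('black',np.round(c.mean(0)),np.round(rect[0]),np.round(rect[1]),round(rect[2],1),np.round(cv2.boxPoints(rect)).tolist())
E
python3 - <<'E'
from h import *
im=cv2.imread('pics/top0.png');m=imaging.camera_model('top')
measure(im,m)
cv2.imwrite('pics/topzoom.png',cv2.resize(im[140:290,170:400],None,fx=3.4,fy=3.4,interpolation=cv2.INTER_CUBIC))
E
```

```text
blue [357. 205.] rect [ 564. -237.] [127. 121.] 89.6 min [ 503. -301.] max [ 625. -174.]
blue [210. 199.] rect [589. 214.] [125. 125.] 2.7 min [525. 151.] max [653. 278.]
green [571.   9.] [384.  20.] 5.1 [[379.0, 2.0], [381.0, -18.0], [763.0, 16.0], [761.0, 36.0]]
black [358. 234.] [ 476. -237.] [85. 49.] 89.6 [[451.0, -279.0], [500.0, -279.0], [501.0, -195.0], [452.0, -194.0]]
black [212. 227.] [500. 210.] [49. 83.] 0.5 [[475.0, 251.0], [476.0, 169.0], [525.0, 169.0], [524.0, 252.0]]
black [242. 138.] [778. 118.] [55. 50.] 0.1 [[751.0, 143.0], [751.0, 93.0], [806.0, 93.0], [806.0, 143.0]]
black [432. 100.] [ 900. -489.] [163.  31.] 78.5 [[869.0, -566.0], [899.0, -572.0], [932.0, -412.0], [901.0, -406.0]]
```

View pics/topzoom.png

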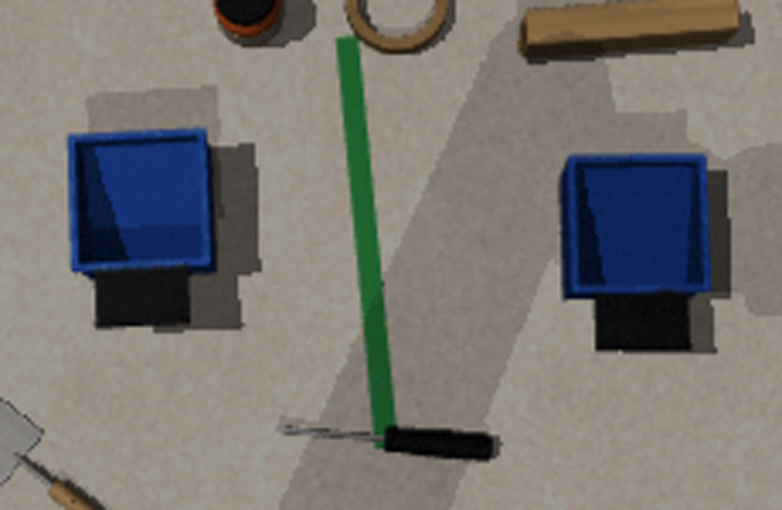

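```bash
cat >> h.py <<'E'
from scipy.spatial.transform import Rotation as Ro
def axes():
    s=ctrl.read_state();q=s['eef_rot'];return Ro.from_quat([q[1],q[2],q[3],q[0]]).as_matrix(),s
def go(target):
    """units of shift to a world target, in tool axes"""
    R,s=axes(); return np.round(R.T@(np.array(target)-s['position'])/40,2)
E
python3 - <<'E'
from h import *
R,s=axes(); print(R.round(3))
V=np.array(imaging.camera_model('scene')['view']); print(-V[:3,:3].T@V[:3,3])
print(go([450,-250,230]))
# scene check: reproject measured tab corners
m=imaging.camera_model('scene')
for p in [(589,214,90),(502,209,90),(564,-237,90),(479,-237,90),(763,26,0)]: print(p,proj(m,p).round(1))
E
```

```text
[[-0.     0.947  0.321]
 [ 0.002  0.321 -0.947]
 [-1.     0.    -0.002]]
[1413.36366778  296.75459912  850.9173875 ]
[ 0.02  8.65 -4.83]
(589, 214, 90) [[344.  223.8]]
(502, 209, 90) [[347.6 204.8]]
(564, -237, 90) [[206.1 191.6]]
(479, -237, 90) [[217.2 176.6]]
(763, 26, 0) [[263.9 274.5]]
```

```bash
python3 -m inch '[[0,4.3,-2.4,3.75],[0,4.3,-2.4,3.75],[0,4.3,-2.4,3.75],[0,4.3,-2.4,3.75],[0,4.3,-2.4,3.75]]' -1; python3 -c "
from h import *
R,s=axes(); print(R.round(3),s['finger_gap']);print(go([470,-200,200]),go([493,209,130]))"
```

```text
t: 0.52
position: [317.6, -395.8, 230.8]
eef_rot: [0.499, 0.501, 0.5, -0.5]
wrist_force: [0.4, -1.1, 0.2]
finger_gap: 25.4
[[-0.     1.    -0.001]
 [ 0.002 -0.001 -1.   ]
 [-1.    -0.    -0.002]] 25.41012381334954
[ 0.78  3.81 -4.9 ] [  2.55   4.37 -15.12]
```

```bash
python3 -m inch '[[0.5,4,-5],[0.5,4,-5],[0.5,4,-5],[0.5,4,-5],[0.5,4,-5]]'; python3 -m inch '[[0,4,-5,0],[0,4,-5,0],[0,4,-5,0],[0,4,-5,0],[0,4,-5,0]]'
```

```text
t: 0.93
position: [447.4, -233.9, 231.1]
eef_rot: [-0.5, -0.5, -0.5, 0.5]
wrist_force: [0.9, -0.9, -1.3]
finger_gap: -0.1invalid input at $[0]: expected 4 numbers
```

```bash
python3 -m inch '[[0.8,1,-5,0],[0.8,1,-5,0],[0.8,1,-5,0],[0.8,1,-5,0],[0.8,1,-5,0]]'; python3 -m inch '[[0.8,0.2,-5,0],[0.8,0.2,-5,0],[0.8,0.2,-5,0],[0.8,0.2,-5,0],[0.8,0.2,-5,0]]';python3 -c "
from h import *
print(go([493,209,130]))"
```

```text
t: 1.35
position: [486.6, -33.6, 198.7]
eef_rot: [-0.5, -0.5, -0.5, 0.5]
wrist_force: [0.1, -0.1, 0.2]
finger_gap: 0.0
t: 1.77
position: [494.3, 166.7, 166.6]
eef_rot: [0.5, 0.5, 0.5, -0.5]
wrist_force: [0.5, -0.2, -0.1]
finger_gap: 0.3
[ 0.92 -0.03 -1.06]
```

```bash
python3 -m inch '[[0.9,-0.03,-1.06,0],[0.9,-0.03,-1.06,0],[0.9,-0.03,-1.06,0],[0.9,-0.03,-1.06,0]]'; python3 - <<'E'
from h import *
for n in ("scene","top"):
    im=imaging.get_image(n); m=imaging.camera_model(n)
    u,v=proj(m,[520,209,90])[0].astype(int); c=im[v-55:v+55,u-75:u+75]
    cv2.imwrite(f"pics/{n}1.png",cv2.resize(c,None,fx=4,fy=4,interpolation=cv2.INTER_CUBIC))
print(go([493,209,90]))
E
```

```text
t: 2.1
position: [492.8, 206.2, 130.4]
eef_rot: [-0.5, -0.499, -0.501, 0.501]
wrist_force: [-0.5, -0.6, 1.1]
finger_gap: -0.4
[ 1.04 -0.03 -0.09]
```

View pics/scene1.png

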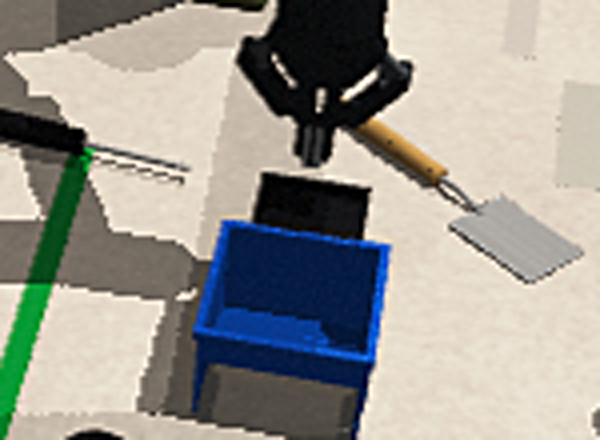

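View pics/top1.png

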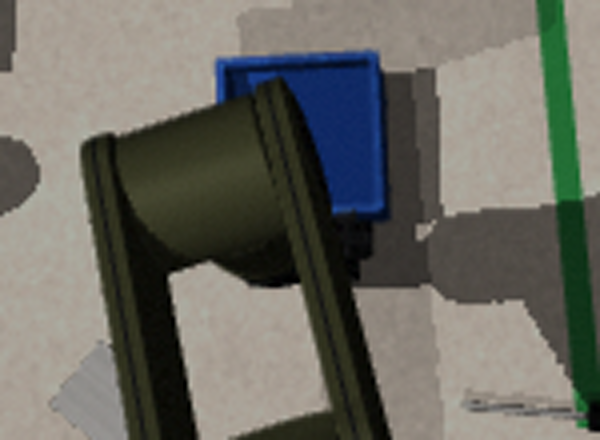

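Zoomed scene: the shut fingertips (315,160) hang just above the tab (315,200). Now I lower onto it.

```bash
python3 -m inch '[[0.5,0.08,-0.07,0],[0.9,0.08,-0.07,0],[0.9,0.08,-0.07,0]]'; python3 -m inch '[[0.08,0,0,0],[0.14,0,0,0],[0.14,0,0,0]]'
```

```text
t: 2.45
position: [496.0, 207.2, 94.0]
eef_rot: [-0.499, -0.5, -0.5, 0.502]
wrist_force: [-0.6, -0.1, -0.2]
finger_gap: -0.1
t: 2.7
position: [497.7, 208.8, 90.5]
eef_rot: [0.5, 0.501, 0.499, -0.5]
wrist_force: [-0.3, 0.2, 0.5]
finger_gap: 0.0
```

```bash
python3 -m inch '[[0.12,-0.05,0,0],[0.2,-0.18,0,0],[0.26,-0.38,0,0],[0.26,-0.38,0,0]]'; python3 - <<'E'
from h import *
im=imaging.get_image('scene'); cv2.imwrite("pics/s2.png",cv2.resize(im[150:260,270:430],None,fx=4,fy=4,interpolation=cv2.INTER_CUBIC))
E
```

```text
t: 3.03
position: [480.0, 208.4, 82.4]
eef_rot: [0.5, 0.5, 0.5, -0.5]
wrist_force: [-6.8, -3.7, 21.8]
finger_gap: 0.5
```

View pics/s2.png

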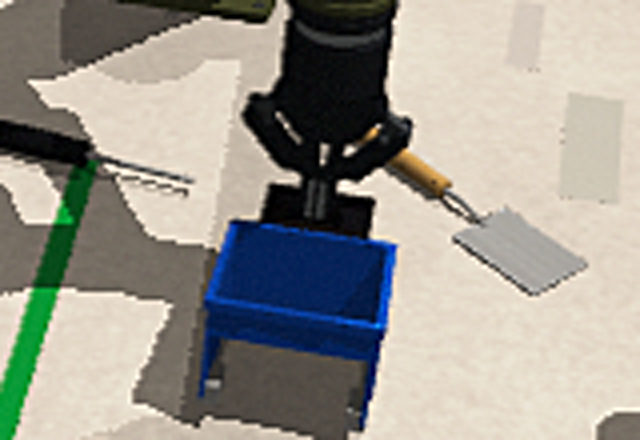

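```bash
python3 -m inch '[[0.1,-0.18,0,0],[0.2,-0.35,0,0],[0.32,-0.52,0,0],[0.46,-0.67,0,0],[0.46,-0.67,0,0]]'; python3 - <<'E'
from h import *
im=imaging.get_image('scene'); cv2.imwrite("pics/s3.png",cv2.resize(im[150:260,270:430],None,fx=4,fy=4,interpolation=cv2.INTER_CUBIC))
E
```

```text
t: 3.5
position: [452.5, 208.5, 61.3]
eef_rot: [-0.5, -0.499, -0.5, 0.501]
wrist_force: [-5.5, -1.2, 9.3]
finger_gap: -0.1
```

View pics/s3.png

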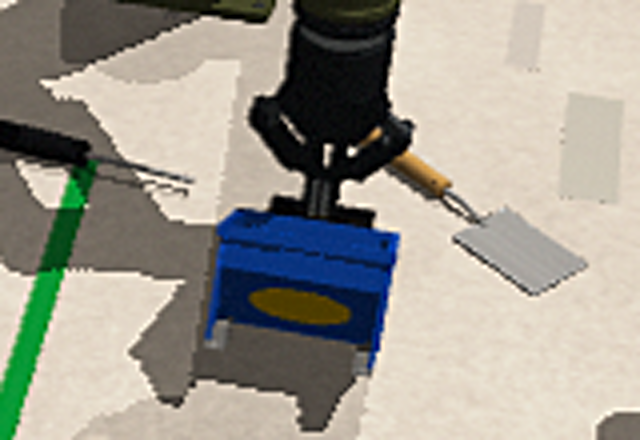

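The yellow stamp (300,305 in the zoom) shows already, so the left crate is the stamped one. I continue to about 47°.

```bash
python3 -m inch '[[0.15,-0.14,0,0],[0.31,-0.27,0,0],[0.46,-0.37,0,0],[0.58,-0.42,0,0],[0.58,-0.42,0,0]]'; python3 - <<'E'
from h import *
im=imaging.get_image('scene'); cv2.imwrite("pics/s4.png",cv2.resize(im[150:260,270:430],None,fx=4,fy=4,interpolation=cv2.INTER_CUBIC))
E
```

```text
t: 3.97
position: [437.3, 209.2, 37.0]
eef_rot: [-0.5, -0.5, -0.5, 0.501]
wrist_force: [-3.2, -0.5, 2.1]
finger_gap: 0.0
```

View pics/s4.png

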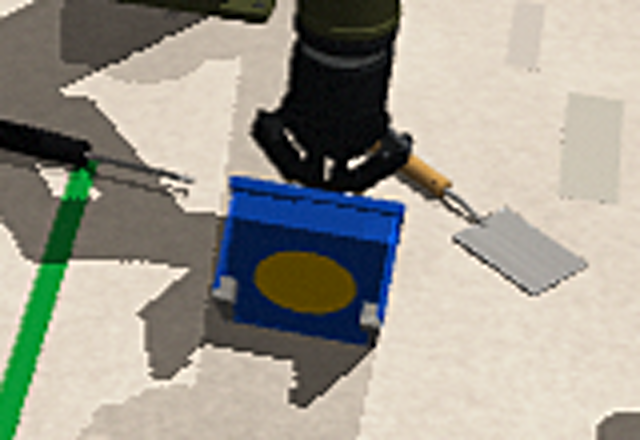

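```bash
python3 - <<'E'
from h import *
m=imaging.camera_model('scene')
for hx in (525,530):
  for d in (30,35,40,45,50,55):
    t=np.radians(d)
    for y in (160,):
      p=[(hx+120*np.cos(t),272,120*np.sin(t)),(hx+120*np.cos(t),152,120*np.sin(t)),(hx+120*np.cos(t)-90*np.sin(t),152,120*np.sin(t)+90*np.cos(t)),(hx+120*np.cos(t)-90*np.sin(t),272,120*np.sin(t)+90*np.cos(t))]
      print(hx,d,((proj(m,p)-[270,150])*4).round().tolist())
E
```

```text
525 30 [[363.0, 379.0], [197.0, 345.0], [217.0, 225.0], [387.0, 256.0]]
525 35 [[366.0, 365.0], [199.0, 331.0], [221.0, 209.0], [390.0, 240.0]]
525 40 [[369.0, 351.0], [202.0, 317.0], [225.0, 195.0], [393.0, 225.0]]
525 45 [[372.0, 336.0], [205.0, 303.0], [229.0, 181.0], [396.0, 211.0]]
525 50 [[375.0, 322.0], [208.0, 289.0], [233.0, 169.0], [399.0, 198.0]]
525 55 [[377.0, 307.0], [211.0, 275.0], [237.0, 158.0], [401.0, 187.0]]
530 30 [[362.0, 384.0], [196.0, 350.0], [215.0, 229.0], [386.0, 261.0]]
530 35 [[365.0, 370.0], [198.0, 336.0], [219.0, 213.0], [389.0, 245.0]]
530 40 [[368.0, 356.0], [200.0, 322.0], [224.0, 199.0], [392.0, 229.0]]
530 45 [[371.0, 341.0], [203.0, 307.0], [228.0, 185.0], [395.0, 215.0]]
530 50 [[374.0, 326.0], [206.0, 293.0], [232.0, 173.0], [398.0, 203.0]]
530 55 [[376.0, 312.0], [209.0, 279.0], [235.0, 162.0], [400.0, 191.0]]
```

By the projected corners it stands at about 46–48°. I hold it there, then let it down along the same arc.

```bash
python3 -m inch '[[0,0,0,0],[0,0,0,0],[0,0,0,0],[0,0,0,0],[0,0,0,0]]'; python3 -m inch '[[-0.12,0.05,0,0],[-0.27,0.15,0,0],[-0.43,0.28,0,0],[-0.58,0.42,0,0]]'; python3 -m inch '[[-0.14,0.15,0,0],[-0.26,0.32,0,0],[-0.36,0.49,0,0],[-0.46,0.67,0,0]]';  python3 -m inch '[[-0.06,0.15,0,0],[-0.1,0.25,0,0],[-0.16,0.36,0,0],[-0.24,0.4,0,0],[-0.3,0.4,0,0]]'; python3 -m inch '[[-0.2,0,0,0],[-0.6,0,0,0],[-1.2,-0.3,0,0],[-2,-0.5,0,0],[-2,-0.5,0,0]]'; python3 - <<'E'
from h import *
for n in ("scene","top"):
    im=imaging.get_image(n); cv2.imwrite(f"pics/{n}5.png",im)
measure(im,imaging.camera_model('top'))
E
```

```text
t: 4.43
position: [438.1, 209.4, 37.8]
eef_rot: [-0.5, -0.5, -0.5, 0.5]
wrist_force: [-4.1, -0.3, 4.8]
finger_gap: -0.2
t: 4.77
position: [454.6, 209.5, 62.1]
eef_rot: [-0.499, -0.5, -0.5, 0.501]
wrist_force: [-7.3, -0.5, 9.0]
finger_gap: -0.0
t: 5.1
position: [481.7, 210.2, 82.5]
eef_rot: [0.499, 0.501, 0.5, -0.5]
wrist_force: [-9.2, 0.6, 24.5]
finger_gap: 0.1
t: 5.52
position: [500.9, 209.9, 92.9]
eef_rot: [0.501, 0.502, 0.499, -0.498]
wrist_force: [-0.1, -0.5, -0.6]
finger_gap: -0.1
t: 5.93
position: [479.7, 210.4, 176.4]
eef_rot: [0.501, 0.503, 0.499, -0.497]
wrist_force: [0.8, -0.4, 0.5]
finger_gap: 0.4
blue [357. 206.] rect [ 563. -237.] [127. 124.] 89.6 min [ 501. -301.] max [ 625. -173.]
blue [212. 189.] rect [592. 213.] [123. 124.] 0.4 min [531. 151.] max [653. 275.]
green [647.  16.] [232.  20.] 5.1 [[530.0, 16.0], [532.0, -5.0], [763.0, 16.0], [761.0, 36.0]]
black [359. 234.] [ 475. -238.] [50. 80.] 2.3 [[448.0, -200.0], [451.0, -279.0], [501.0, -277.0], [498.0, -198.0]]
black [242. 138.] [778. 118.] [55. 50.] 0.1 [[751.0, 143.0], [751.0, 93.0], [806.0, 93.0], [806.0, 143.0]]
```

View pics/scene5.png

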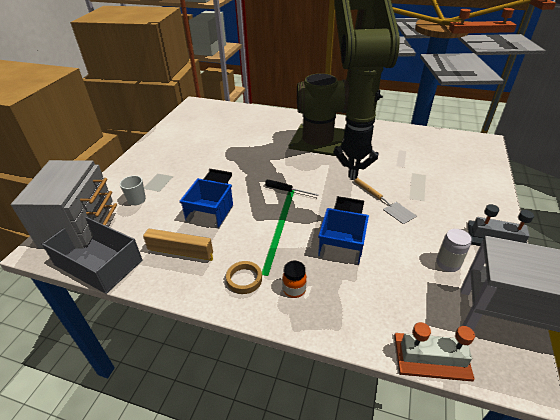

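The left crate is flat and unmoved. Next is the right crate, with TCP target (471,-238).

```bash
python3 -m inch '[[0,0.1,5,0],[0,0.1,5,0],[0,0.1,5,0],[0,0.1,5,0],[0,0.1,5,0]]'; python3 -m inch '[[0,0.1,5,0],[0,0.1,5,0],[0,0.1,5,0],[0,0.1,5,0],[0,0.1,5,0]]'; python3 -c "
from h import *
print(go([471,-238,130]))"
```

```text
t: 6.45
position: [480.9, 6.9, 170.0]
eef_rot: [-0.499, -0.499, -0.5, 0.501]
wrist_force: [0.5, -0.3, -0.7]
finger_gap: 0.3
t: 6.87
position: [485.0, -193.6, 170.0]
eef_rot: [-0.499, -0.5, -0.5, 0.501]
wrist_force: [-0.0, 0.8, -0.4]
finger_gap: 0.1
[ 1.   -0.35  1.11]
```

```bash
python3 -m inch '[[0,-0.35,1.11,0],[0.9,-0.35,1.11,0],[1.5,-0.35,1.11,0],[1.9,-0.35,1.11,0],[1.9,-0.35,1.11,0]]'; python3 - <<'E'
from h import *
im=imaging.get_image('scene'); cv2.imwrite("pics/s6.png",cv2.resize(im[130:240,140:300],None,fx=4,fy=4,interpolation=cv2.INTER_CUBIC))
print(go([471,-238,88.4]))
E
```

```text
t: 7.28
position: [468.4, -234.6, 91.1]
eef_rot: [0.497, 0.499, 0.502, -0.501]
wrist_force: [0.0, 0.1, 0.5]
finger_gap: -0.3
[0.11 0.03 0.09]
```

View pics/s6.png

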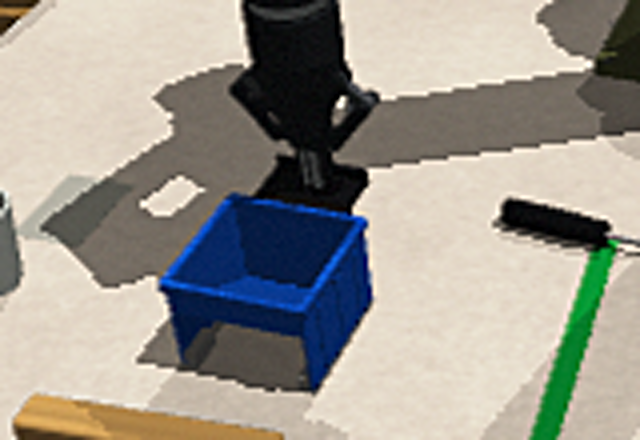

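The fingertips (312,180) sit centred on the right tab. I press along the same arc.

```bash
python3 -m inch '[[0.07,0.04,0.05,0],[0.07,0.04,0.05,0]]'; python3 -m inch '[[0.12,-0.05,0,0],[0.2,-0.18,0,0],[0.26,-0.38,0,0],[0.26,-0.38,0,0]]'; python3 -m inch '[[0.1,-0.18,0,0],[0.2,-0.35,0,0],[0.32,-0.52,0,0],[0.46,-0.67,0,0],[0.46,-0.67,0,0]]'; python3 -m inch '[[0.15,-0.14,0,0],[0.31,-0.27,0,0],[0.46,-0.37,0,0],[0.58,-0.42,0,0],[0.58,-0.42,0,0]]'; python3 - <<'E'
from h import *
im=imaging.get_image('scene'); cv2.imwrite("pics/s7.png",cv2.resize(im[130:240,140:300],None,fx=4,fy=4,interpolation=cv2.INTER_CUBIC))
m=imaging.camera_model('scene')
for d in (40,45,50):
      t=np.radians(d);hx=505
      p=[(hx+120*np.cos(t)-90*np.sin(t),-297,120*np.sin(t)+90*np.cos(t)),(hx+120*np.cos(t)-90*np.sin(t),-177,120*np.sin(t)+90*np.cos(t)),(hx+120*np.cos(t),-297,120*np.sin(t)),(hx+120*np.cos(t),-177,120*np.sin(t))]
      print(d,((proj(m,p)-[140,130])*4).round().tolist())
E
```

```text
t: 7.5
position: [474.1, -237.4, 92.5]
eef_rot: [0.5, 0.5, 0.5, -0.5]
wrist_force: [1.0, 0.4, -0.4]
finger_gap: 0.2
t: 7.83
position: [458.0, -237.5, 83.9]
eef_rot: [0.501, 0.5, 0.499, -0.5]
wrist_force: [-2.7, -1.0, 9.8]
finger_gap: -0.2
t: 8.25
position: [429.8, -236.5, 64.0]
eef_rot: [-0.5, -0.5, -0.5, 0.5]
wrist_force: [-3.4, -0.9, 5.8]
finger_gap: -0.0
t: 8.67
position: [413.5, -236.4, 39.7]
eef_rot: [0.499, 0.5, 0.501, -0.5]
wrist_force: [-2.5, 0.9, 3.0]
finger_gap: -0.3
40 [[200.0, 160.0], [338.0, 184.0], [181.0, 271.0], [318.0, 298.0]]
45 [[207.0, 149.0], [344.0, 173.0], [184.0, 258.0], [320.0, 284.0]]
50 [[215.0, 139.0], [350.0, 162.0], [187.0, 245.0], [323.0, 271.0]]
```

View pics/s7.png

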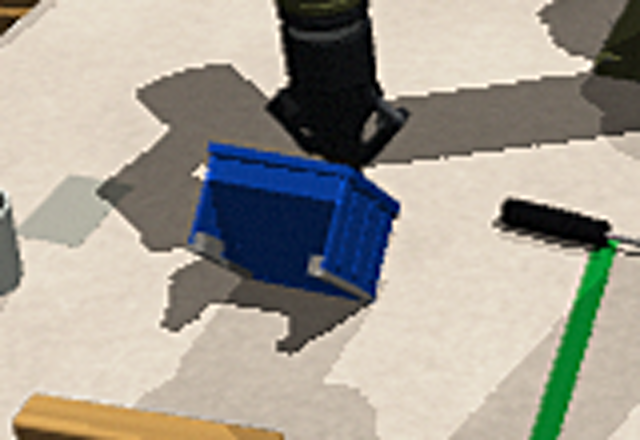

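The underside is plain and the crate is at about 46°. I hold it there, then let it down.

```bash
python3 -m inch '[[0.05,0,0,0],[0.05,0,0,0],[0.05,0,0,0],[0.05,0,0,0],[0.05,0,0,0]]'; python3 -m inch '[[-0.17,0.05,0,0],[-0.32,0.15,0,0],[-0.48,0.28,0,0],[-0.63,0.42,0,0]]'; python3 -m inch '[[-0.14,0.15,0,0],[-0.26,0.32,0,0],[-0.36,0.49,0,0],[-0.46,0.67,0,0]]';  python3 -m inch '[[-0.06,0.15,0,0],[-0.1,0.25,0,0],[-0.16,0.36,0,0],[-0.24,0.4,0,0],[-0.3,0.4,0,0]]'; python3 -m inch '[[-0.2,0,0,0],[-0.6,0,0,0],[-1.2,-0.3,0,0],[-2,-0.5,0,0],[-2,-0.5,0,0]]'; python3 - <<'E'
from h import *
for n in ("scene","top"):
    im=imaging.get_image(n); cv2.imwrite(f"pics/{n}8.png",im)
measure(im,imaging.camera_model('top'))
R,s=axes(); print(s['joint_positions'])
E
```

```text
t: 9.13
position: [414.4, -236.8, 38.6]
eef_rot: [-0.5, -0.5, -0.5, 0.5]
wrist_force: [-2.8, -0.6, 2.9]
finger_gap: -0.0
t: 9.47
position: [431.4, -237.0, 65.0]
eef_rot: [-0.5, -0.5, -0.5, 0.5]
wrist_force: [-4.9, 0.9, 8.0]
finger_gap: -0.1
t: 9.8
position: [458.6, -236.9, 84.7]
eef_rot: [0.5, 0.5, 0.5, -0.5]
wrist_force: [-5.9, 3.2, 16.3]
finger_gap: 0.2
t: 10.22
position: [476.1, -237.6, 95.2]
eef_rot: [0.501, 0.5, 0.499, -0.5]
wrist_force: [0.5, -1.2, -0.7]
finger_gap: -0.3
t: 10.63
position: [455.5, -238.7, 179.4]
eef_rot: [0.503, 0.501, 0.497, -0.5]
wrist_force: [0.5, -0.6, 0.5]
finger_gap: 0.0
blue [357. 201.] rect [ 566. -236.] [127. 124.] 89.6 min [ 504. -300.] max [ 628. -173.]
blue [211. 198.] rect [590. 212.] [127. 124.] 1.0 min [525. 151.] max [653. 275.]
green [571.   9.] [384.  20.] 5.1 [[379.0, 2.0], [381.0, -18.0], [763.0, 16.0], [761.0, 36.0]]
black [211. 227.] [502. 212.] [80. 46.] 89.6 [[479.0, 172.0], [525.0, 171.0], [525.0, 252.0], [479.0, 252.0]]
black [351. 245.] [ 443. -196.] [ 54. 349.] 60.2 [[278.0, -133.0], [581.0, -306.0], [608.0, -259.0], [305.0, -86.0]]
black [242. 138.] [780. 118.] [52. 50.] 0.1 [[754.0, 143.0], [754.0, 93.0], [806.0, 93.0], [806.0, 143.0]]
[-5.64016805e-01  2.70841302e-01  1.71562758e+00  1.16112192e-04
  1.15116598e+00  1.00772143e+00]
```

View pics/scene8.png

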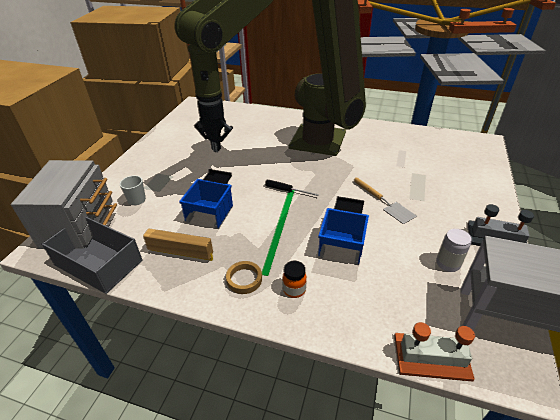

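View pics/top8.png

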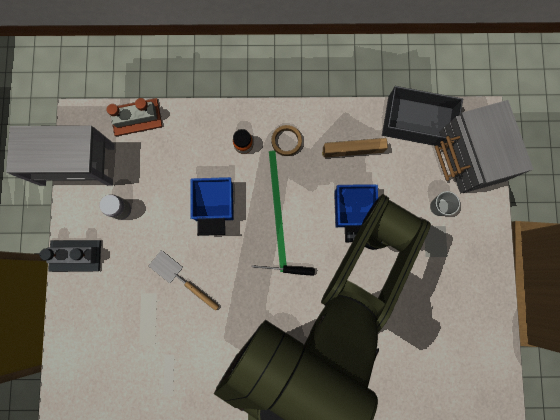

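Both crates are flat and nothing is disturbed. Next I go over to the stamped crate's +y side and turn the jaws to lie along x, so that two fingertips push the wall squarely.

```bash
python3 -m inch '[[0,1.2,-5,0],[0,1.2,-5,0],[0,1.2,-5,0],[0,1.2,-5,0],[0,1.2,-5,0]]' 0.4; python3 -m inch '[[0,1.2,-5,0],[0,1.2,-5,0],[0,1.2,-5,0],[0,1.2,-5,0],[0,1.2,-5,0]]'; python3 -m inch '[[0,1.1,-4.9,-6],[0,1.1,-4.9,-6],[0,1.1,-4.9,-6],[0,1.1,-4.9,-6],[0,1.1,-4.9,-6]]';  python3 -m inch '[[0,0,0,-12],[0,0,0,-12],[0,0,0,-12],[0,0,0,-12],[0,0,0,-12]]'; python3 -c "
from h import *
R,s=axes();print(R.round(3),s['joint_positions'].round(2),go([595,330,40]))"
```

```text
t: 11.15
position: [501.6, -35.0, 172.9]
eef_rot: [-0.499, -0.5, -0.5, 0.501]
wrist_force: [1.5, 0.1, -0.2]
finger_gap: 59.5
t: 11.57
position: [549.7, 165.4, 172.6]
eef_rot: [-0.499, -0.499, -0.501, 0.501]
wrist_force: [0.7, -0.4, 0.1]
finger_gap: 59.7
t: 11.98
position: [593.9, 362.0, 172.1]
eef_rot: [0.613, 0.351, 0.614, -0.352]
wrist_force: [0.6, -0.8, 1.0]
finger_gap: 59.8
t: 12.4
position: [593.5, 358.9, 171.8]
eef_rot: [0.691, 0.145, 0.693, -0.147]
wrist_force: [0.5, -0.2, -0.2]
finger_gap: 59.7
[[-0.003  0.404  0.915]
 [-0.002  0.915 -0.404]
 [-1.    -0.003 -0.002]] [0.48 0.52 1.31 0.   1.32 0.9 ] [ 3.3  -0.64  0.33]
```

```bash
python3 -m inch '[[0,0,0,-4.77],[0,0,0,-4.77],[0,0,0,-4.77],[0,0,0,-4.77],[0,0,0,-4.77]]'; python3 -m inch '[[1,0,0,0],[2,0,0,0],[3,0,0,0],[3.3,0,0,0],[3.3,0,0,0]]'; python3 - <<'E'
from h import *
R,s=axes();print(R.round(3),go([592,290,40]))
for n in ("scene","top"):
    im=imaging.get_image(n); m=imaging.camera_model(n)
    u,v=proj(m,[590,250,50])[0].astype(int); c=im[v-60:v+60,u-80:u+80]
    cv2.imwrite(f"pics/{n}9.png",cv2.resize(c,None,fx=4,fy=4,interpolation=cv2.INTER_CUBIC))
E
```

```text
t: 12.82
position: [593.7, 358.7, 172.1]
eef_rot: [0.706, 0.001, 0.708, -0.002]
wrist_force: [-0.5, 0.2, -0.4]
finger_gap: 59.8
t: 13.23
position: [590.5, 356.9, 36.7]
eef_rot: [0.704, 0.001, 0.711, -0.004]
wrist_force: [-0.0, -0.4, 0.8]
finger_gap: 59.9
[[-0.01   0.007  1.   ]
 [-0.005  1.    -0.008]
 [-1.    -0.005 -0.01 ]] [-0.08 -1.67  0.05]
```

View pics/scene9.png

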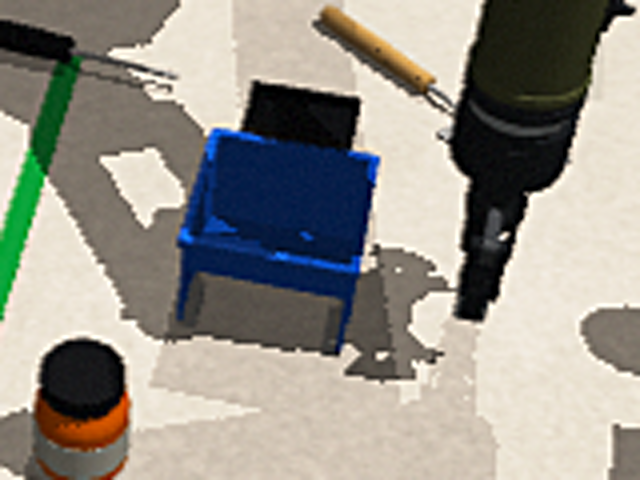

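The fingers stand clear at the crate's +y side (470,300), with the gripper body above the rim. I approach and push.

```bash
python3 -m inch '[[0,-0.6,0.05,0],[0,-1.2,0.05,0],[0,-1.5,0.05,0],[0,-1.75,0.05,0],[0,-1.9,0.05,0]]'; python3 -m inch '[[0,-0.2,0,0],[0,-0.4,0,0],[0,-0.6,0,0],[0,-0.8,0,0],[0,-1,0,0]]'; python3 - <<'E'
from h import *
for n in ("scene","top"):
    im=imaging.get_image(n); m=imaging.camera_model(n)
    u,v=proj(m,[590,200,50])[0].astype(int); c=im[v-60:v+60,u-80:u+80]
    cv2.imwrite(f"pics/{n}10.png",cv2.resize(c,None,fx=4,fy=4,interpolation=cv2.INTER_CUBIC))
E
```

```text
t: 13.75
position: [597.6, 283.1, 44.5]
eef_rot: [0.709, 0.004, 0.706, -0.002]
wrist_force: [0.3, 2.7, 0.5]
finger_gap: 59.7
t: 14.17
position: [596.1, 243.2, 42.7]
eef_rot: [0.708, 0.003, 0.707, -0.002]
wrist_force: [0.4, 5.1, 4.6]
finger_gap: 59.7
```

View pics/scene10.png

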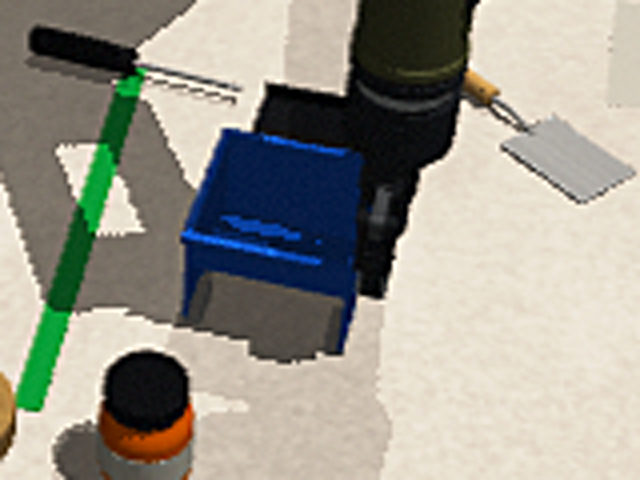

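View pics/top10.png

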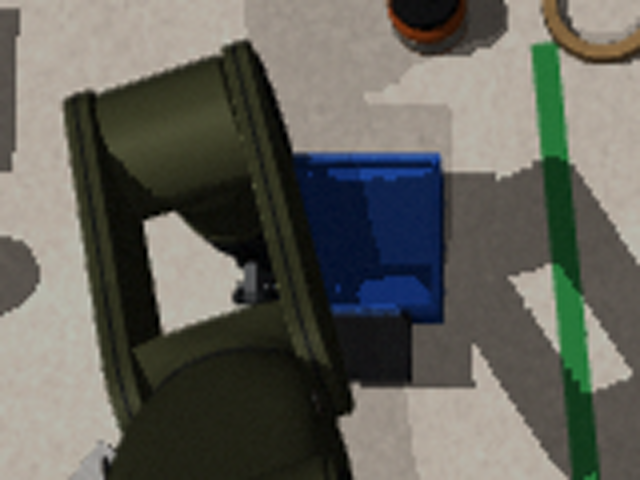

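The crate slides square and flat. I keep pushing.

```bash
python3 -m inch '[[0,-0.25,0,0],[0,-0.5,0,0],[0,-0.75,0,0],[0,-1,0,0],[0,-1.25,0,0]]';  python3 -m inch '[[0,-0.25,0,0],[0,-0.5,0,0],[0,-0.75,0,0],[0,-1,0,0],[0,-1.25,0,0]]'; python3 -m inch '[[0,-0.25,0,0],[0,-0.5,0,0],[0,-0.75,0,0],[0,-0.95,0,0],[0,-1.05,0,0]]'; python3 - <<'E'
from h import *
for n in ("scene","top"):
    im=imaging.get_image(n); m=imaging.camera_model(n)
    u,v=proj(m,[590,40,50])[0].astype(int); c=im[v-60:v+60,u-80:u+80]
    cv2.imwrite(f"pics/{n}11.png",cv2.resize(c,None,fx=4,fy=4,interpolation=cv2.INTER_CUBIC))
measure(im,m)
print(go([595,82,40]))
E
```

```text
t: 14.68
position: [595.7, 192.8, 42.6]
eef_rot: [0.707, 0.003, 0.707, -0.002]
wrist_force: [0.1, 5.0, 5.0]
finger_gap: 59.7
t: 15.1
position: [595.2, 142.8, 42.6]
eef_rot: [0.707, 0.003, 0.707, -0.002]
wrist_force: [-0.0, 5.3, 6.1]
finger_gap: 59.7
t: 15.52
position: [594.8, 100.2, 42.6]
eef_rot: [0.707, 0.003, 0.707, -0.002]
wrist_force: [0.2, 5.1, 5.8]
finger_gap: 59.9
blue [356. 204.] rect [ 566. -235.] [132. 124.] 89.6 min [ 503. -301.] max [ 628. -169.]
blue [280. 197.] rect [587.   6.] [ 81. 122.] 89.6 min [526. -34.] max [649.  46.]
green [428.  -4.] [97. 20.] 5.1 [[379.0, 2.0], [381.0, -18.0], [478.0, -9.0], [476.0, 11.0]]
green [717.  22.] [90. 20.] 5.1 [[672.0, 28.0], [674.0, 8.0], [763.0, 16.0], [761.0, 36.0]]
black [251. 247.] [445. 104.] [139. 109.] 89.6 [[390.0, 35.0], [499.0, 34.0], [500.0, 173.0], [391.0, 174.0]]
black [358. 234.] [ 478. -238.] [82. 46.] 89.6 [[454.0, -279.0], [500.0, -279.0], [501.0, -197.0], [455.0, -196.0]]
black [276. 226.] [501.  15.] [52. 52.] 89.6 [[474.0, -11.0], [527.0, -12.0], [527.0, 40.0], [475.0, 41.0]]
black [232. 198.] [593. 128.] [240. 114.] 0.6 [[473.0, 184.0], [474.0, 70.0], [714.0, 72.0], [713.0, 186.0]]
black [242. 138.] [778. 118.] [55. 50.] 0.1 [[751.0, 143.0], [751.0, 93.0], [806.0, 93.0], [806.0, 143.0]]
[ 0.06 -0.44  0.01]
```

View pics/scene11.png

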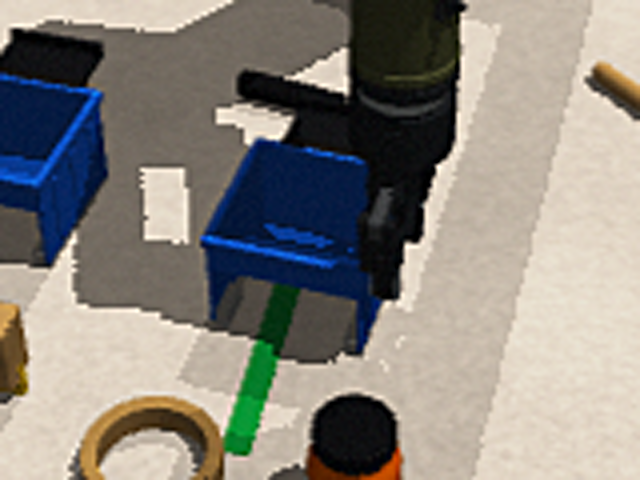

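View pics/top11.png

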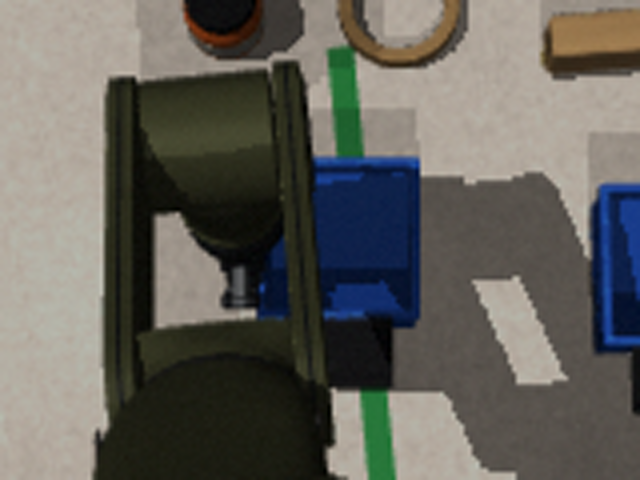

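The crate's -y edge is at -34 mm, so its centre is at about y = 28. The line there is at y = 10.5, so 17.5 mm remain, which agrees with the fingertip estimate.

```bash
python3 -m inch '[[0,-0.15,0,0],[0,-0.28,0,0],[0,-0.38,0,0],[0,-0.44,0,0],[0,-0.44,0,0]]';  python3 -m inch '[[0,0.3,0,0],[0,0.8,0,0],[0,1.5,0,0],[0,2.3,0,0],[0,2.3,0,0]]'; python3 -m inch '[[-1,0,0,0],[-2,1,0,0],[-3,2,0,0],[-4,3,0,0],[-4,3.5,0,0]]'; python3 -m inch '[[0,4,0,0],[0,4,0,0],[0,4,0,0],[0,4,0,0],[0,4,0,0]]'; python3 - <<'E'
from h import *
for n in ("scene","top"):
    im=imaging.get_image(n); m=imaging.camera_model(n)
    cv2.imwrite(f"pics/{n}12.png",im)
measure(im,m)
E
```

```text
t: 16.03
position: [594.6, 82.8, 42.5]
eef_rot: [0.707, 0.002, 0.707, -0.002]
wrist_force: [0.5, 3.6, 6.6]
finger_gap: 59.9
t: 16.45
position: [594.4, 179.6, 41.4]
eef_rot: [0.707, 0.002, 0.707, -0.001]
wrist_force: [-0.1, -0.1, 0.2]
finger_gap: 59.6
t: 16.87
position: [595.9, 298.6, 194.3]
eef_rot: [0.707, 0.002, 0.707, -0.003]
wrist_force: [1.2, -0.1, -0.5]
finger_gap: 59.5
t: 17.28
position: [595.3, 465.8, 190.3]
eef_rot: [0.707, 0.001, 0.708, 0.0]
wrist_force: [0.7, 0.4, -0.2]
finger_gap: 59.8
blue [357. 205.] rect [ 566. -237.] [128. 124.] 89.6 min [ 503. -301.] max [ 628. -173.]
blue [277. 199.] rect [586.  10.] [124. 125.] 89.6 min [523. -53.] max [649.  71.]
green [717.  22.] [90. 20.] 5.1 [[672.0, 28.0], [674.0, 8.0], [763.0, 16.0], [761.0, 36.0]]
black [359. 234.] [ 478. -238.] [81. 46.] 89.6 [[454.0, -279.0], [500.0, -279.0], [501.0, -198.0], [455.0, -197.0]]
black [277. 227.] [498.  10.] [80. 46.] 89.6 [[474.0, -30.0], [520.0, -30.0], [521.0, 50.0], [475.0, 50.0]]
black [ 70. 194.] [609. 631.] [359. 129.] 32.2 [[423.0, 590.0], [492.0, 481.0], [796.0, 672.0], [727.0, 781.0]]
black [242. 138.] [780. 118.] [52. 50.] 0.1 [[754.0, 143.0], [754.0, 93.0], [806.0, 93.0], [806.0, 143.0]]
```

View pics/scene12.png

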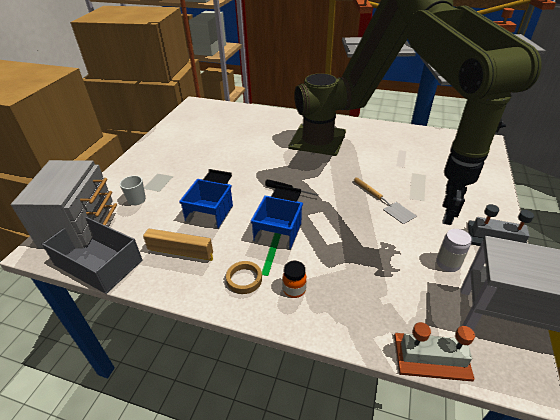

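View pics/top12.png

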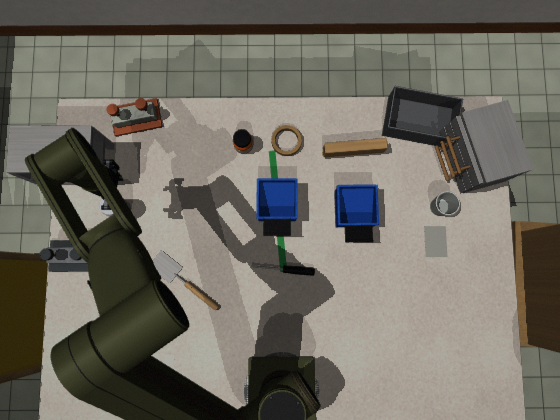

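The stamped crate is at (586,10), where the line is at y = 10.5. The plain crate and the bystanders haven't moved, and the arm is clear.

```bash
python3 -m inch '[[0,0,0,0],[0,0,0,0],[0,0,0,0]]'; python3 -c "
from rig import sign_off; print(sign_off())"
```

```text
t: 17.63
position: [597.2, 457.2, 192.2]
eef_rot: [0.707, 0.003, 0.707, -0.003]
wrist_force: [-0.5, -0.9, -0.3]
finger_gap: 60.0
the job is handed in; nothing more can be done
None
```

I tipped both crates in order, slid the stamped one onto the green line and handed the job in at t ≈ 17.6 s; no verdict came back.

- **Tipping:** I pressed the left tab to about 47° and saw the yellow stamp. I pressed the right tab to about 46° and saw a plain underside. I held each for about 0.5 s and let it down flat. The angles are estimates from where the corners appeared in the scene picture.
- **Push:** I slid the stamped left crate flat toward -y with two open fingertips.
- **Last pictures:** The stamped crate's centre is at about (586, 10) mm, within a few mm of the line's centre line (y ≈ 10.5 there) and about 25 mm from the line's middle along it. The plain crate is at about (566, -237), within about 3 mm of where it started. Both crates look flat, the bystanders look unmoved, and the arm is clear with about zero wrist force.
- **Force:** The highest wrist reading was about 26 N, while tipping the left crate. That is above the 5 to 14 N given for the tab and well under the 120 N limit.
- **Refused command:** One arm command was refused for a typing slip and moved nothing. No check failed or disagreed.

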